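# Seat a wire-jig plate on its dowel

## Robot

A 6-joint arm with a two-finger parallel gripper is mounted at the origin on the work surface. World frame = base frame: x ahead of the robot, y to its left, z up, the work surface at z = 0. Lengths are in m, angles in degrees, forces in N, time in s.
With the tool pointing down it reaches from about 0.4 to 0.825 m from the base axis. Payload 7 kg.
Tool frame: the origin (TCP) lies at the very end of the fingers, on their centre line; the grasp point (between the pads) lies hold_point_z behind it (hold_point_z is the distance from the TCP to the grasp point, in m); z points along the fingers, y is the direction in which the jaws open and shut (so a half turn about z gives the same grasp; the last joint's range is limited). The gripper opens to 88 mm and grips with 3 to 60 N. Pads are 19 mm wide; open, the fingers measure 130 mm over their backs; the gripper's body (78 mm by 193 mm) begins 47 mm behind the grasp point.
Start: joints at [-52.305, 20.546, 0.682, 0, -70.136, -16.507], TCP at [0.244, -0.629, 0.227] pointing down, gripper open.
Joint ranges: [-176.03, 176.03], [-82.01, 121.73], [-58.28, 71.71], [-173.87, 95.51], [-174.79, -0.11], [-173.66, 173.66]. Speed limits (degrees/s): [136.94, 136.94, 172.46, 180, 180, 180].

## Interface

Orientations are given as [roll, pitch, yaw] about the fixed x, y, z axes, in that order (R = Rz(yaw) Ry(pitch) Rx(roll)).
In Python, from plant import get_obs, snapshot, close_job, hold_point_z gives the robot as it stands. The module is installed in compiled form; this text tells all that it offers.
- The arm moves only by the tool jog_arm, never from a script. Its argument "commands" is a list of rows, each a list of 4 numbers: the shift along the world's x, y, z in mm, then the turn about the world's z in degrees. In form: [[x, y, z, turn], ...]. A call has exactly 10 rows; each row shifts and turns the commanded pose from where the row before left it; what a row does not reach is not made up. A row lasts 1/12 s, in which the tool goes at most 41.7 mm and 7.16 degrees, less where a joint would pass 70% of its speed; a pose out of reach is approached as far as the arm can. A call is refused whole if a number of a shift passes 41.7 or a number of a turn 7.16, either way. A call with a gripper value outside its range is refused whole. "fingers" is the finger opening in mm, from 0 to 87.6, set as the call begins (left out, the last holds). The fingers move at their own pace and stop on an object; the grip force is fixed at half the most. Time passes only in rows, so rows that do not move let the fingers close, or fill a call up. It gives the time, the measured TCP pose, the force and the opening at its end, in the units of the state.
- get_obs(): the state, without advancing time (a new reading comes with each control period).
- snapshot(name): name is "side" or "top" or "wrist"; returns a dict with "image" (384x512x3 uint8, red, green, blue), "fov_y" (degrees; the focal length in pixels is half the picture's height over the tangent of half this angle, whatever the lens; pixels are square), "cx", "cy" (the principal point, pixels), "dist_coeffs" ([k1, k2, p1, p2, k3] as OpenCV has them; the pictures are not rectified), "rvec" (rotation vector, rad) and "tvec" (3), from world to camera coordinates, as OpenCV has them; the wrist camera has in their place "mount" (4x4, takes a point from camera to tool coordinates, whose origin is the TCP and whose axes are the flange's). Camera axes: x right, y down, z forward; pixel columns grow to the right and rows downward; lengths in m; the calibration is good to about 2 mm. A picture is of the moment at which its call begins: read the wrist's pose just before it. There is no depth.
- close_job(): hands the job in, once; it reports no verdict.
The state is a dict: "clock": time; "joint_pos": joint angles; "qvel": joint speeds; "tau": joint torques, N m; "tool_pos": TCP position; "orientation": TCP orientation; "force": force on the tool from outside, world axes, zero at the start; "moment": the same for the moment, N m; "opening": finger opening in m.
Only numpy, scipy, OpenCV 4.12 (cv2) and the standard library are available. Lean on these libraries where they do the work, as an engineer would, in place of code of your own. Each camera call takes 0.05 s, during which the arm holds its last target.

## Task

Set up the wire-bending jig: pick up the loose peg plate by its grip block, lay it on the jig base and gently nudge it about until its hole drops over the base's short dowel and the plate lies flat and fully down. Then swing the plate about the dowel until its long side rests against the tall stop post, and let go. Never press the plate hard on the jig, and leave the bead box, the flower dish and the wire spool where they are.

Things in the scene. Friction and masses are not known exactly. Their poses are not given: they have to be found in the camera images.
- jig_base: Fixed grey jig base on the bench, 170 (x) x 100 (y) x 14 mm high, screwed down. Origin at the centre of its underside, z up. A dark slot lies in its top (see slot). It carries a dowel (slot) and a stop post (post).
- slot (a point): Middle of the dark slot, on the base's top (14 mm above the bench), at x = -35, y = -12 mm of jig_base; axes as jig_base. A steel dowel, 8 mm diameter, tip tapering to 6 mm over its last 2 mm, stands 7.5 mm above the base's top. It is clamped firmly on the slot's centre line (y = 0), anywhere from x = -15 to +15 mm of this point: this differs each time and is not measured.
- post (a point): Centre of the steel stop post (10 mm diameter, 22 mm tall) where it stands on the base's top: x = +75, y = +33 mm of slot. Its face towards the slot line is at y = +28 mm, half the plate's width, so a plate on the dowel and against the post has its x axis along the base's x.
- plate: Loose aluminium peg plate, 130 (x) x 56 (y) x 10 mm thick, 140 to 260 g. Origin at the centre of its underside, z up. It starts flat on the bench. A grip block 30 (x) x 14 (y) mm stands on it, from z = 10 to z = 46 mm, centred at x = -4, y = 0 mm; grasp it across y. Five brass bending pegs, 5 mm diameter and 10 mm tall, stand at x = 28 to 46 mm, the end away from the hole.
- hole (a point): Centre of the plate's round through hole, at its underside: x = -32, y = 0 mm of the plate. 9.5 mm diameter with a 1 mm chamfer. It belongs over the dowel.
- far_end (a point): Point on the plate's underside at x = +56, y = 0 mm of the plate, at the end with the brass pegs. With the plate seated it points along +x of the base, past the stop post.
- grip (a point): Point in the plate's grip block on its middle line, 34 mm above the plate's underside (12 mm below the block's top), at x = -4, y = 0 mm of the plate.
- bead_box: Bystander: clear square bead box, 85 x 85 x 28 mm high, loose; origin at the centre of its underside. Leave alone.
- dish: Bystander: white flower-shaped china dish of beads, 128 mm across, 18 mm high, loose; origin at the centre of its underside. Leave alone.
- spool: Bystander: brass wire spool, 56 mm diameter, 36 mm high, loose; origin at the centre of its underside. Leave alone.
Mind the look-alikes: they are no part of the job. Of the things like the plate, leave any that is turquoise; of the rest the smaller one is meant.

How it is judged:
By the outcome, as a careful person would: the job done as asked, in the order asked, and still so for the second after the job is handed in, with the robot touching nothing.
It also fails if it takes over 64 s, if anything falls off the work surface, if the arm or the gripper's body presses on something with over 40 N, if the wrist force passes 120 N, or if a joint passes its speed limit or range.

## Working session

There is one attempt and no reset: what is moved stays moved. The work goes in short steps, Python scripts to look and compute and a tool call to move; the robot and the scene stay as the last step left them, time stands still between calls to the robot, and variables do not carry over. Pictures are saved under pics/ and viewed, and the job is handed in when it is done.

Besides the shell and the picture viewer there is one more tool, called after "Call:" by a JSON object that holds its "name" and its "arguments", one argument or row to a line. jog_arm: Moves the arm, as the interface text tells. Its arguments: {"type":"object","properties":{"commands":{"type":"array","items":{"type":"array","items":{"type":"number"}}},"fingers":{"type":"number"}},"required":["commands"]}

```bash
mkdir -p pics
cat > h.py <<'E'
import numpy as np, cv2, pickle, os
from scipy.spatial.transform import Rotation as R
from plant import get_obs, snapshot, close_job, hold_point_z
def shot(name, tag):
    o=get_obs(); s=snapshot(name)
    s=dict(s)
    f=s['image'].shape[0]/2/np.tan(np.radians(s['fov_y']/2))
    s['K']=np.array([[f,0,s['cx']],[0,f,s['cy']],[0,0,1.]])
    if 'mount' in s:
        T=np.eye(4);T[:3,:3]=R.from_euler('xyz',o['orientation'],degrees=True).as_matrix();T[:3,3]=o['tool_pos']
        W=np.linalg.inv(T@np.array(s['mount']))
        s['Rm']=W[:3,:3];s['t']=W[:3,3]
    else:
        s['Rm']=cv2.Rodrigues(np.array(s['rvec'],float))[0];s['t']=np.array(s['tvec'],float).ravel()
    s['d']=np.array(s['dist_coeffs'],float)
    pickle.dump(s,open(f'pics/{tag}.pkl','wb'))
    cv2.imwrite(f'pics/{tag}.png',cv2.cvtColor(s['image'],cv2.COLOR_RGB2BGR))
    return s
def load(tag): return pickle.load(open(f'pics/{tag}.pkl','rb'))
def ray(s,px,z):
    p=cv2.undistortPoints(np.array(px,float).reshape(-1,1,2),s['K'],s['d']).reshape(-1,2)
    d=np.c_[p,np.ones(len(p))]@s['Rm']; c=-s['Rm'].T@s['t']
    return c+d*((z-c[2])/d[:,2])[:,None]
def proj(s,P):
    return cv2.projectPoints(np.array(P,float).reshape(-1,1,3),cv2.Rodrigues(s['Rm'])[0],s['t'],s['K'],s['d'])[0].reshape(-1,2)
def crop(tag,x0,y0,x1,y1,k,out):
    im=cv2.imread(f'pics/{tag}.png')[y0:y1,x0:x1]
    cv2.imwrite(f'pics/{out}.png',cv2.resize(im,None,fx=k,fy=k,interpolation=cv2.INTER_CUBIC))
E
python3 - <<'E'
from h import *
o=get_obs(); print(o, hold_point_z)
for n in ('top','side','wrist'):
    s=shot(n,n+'0'); print(n,s['fov_y'],s['d'],-s['Rm'].T@s['t'])
E
```

```text
{'clock': 0.0, 'joint_pos': array([-5.23073861e+01,  2.05895066e+01,  6.33678413e-01, -2.04708694e-02,
       -7.01351649e+01, -1.65072297e+01]), 'qvel': array([ 0.00492314,  0.02776392, -0.05960191, -0.1030179 ,  0.00397891,
       -0.04672482]), 'tau': array([-2.92844870e-04, -5.82713199e+01,  2.93042207e+01,  6.99670494e+00,
        6.88069253e-03, -2.07242474e-04]), 'tool_pos': array([ 0.24374015, -0.62893256,  0.22564262]), 'orientation': array([ 1.79907289e+02, -7.40609219e-03, -1.58821581e+02]), 'force': array([-0.15360216,  0.01427438, -0.33625825]), 'moment': array([-0.00126214,  0.03348754, -0.02112443]), 'opening': 0.08761305536904426} 0.0188
top 42.69248086596831 [-0.14384303  0.          0.          0.          0.        ] [0.39512175 0.00578801 1.44985791]
side 49.913734356805584 [-0.12827135  0.          0.          0.          0.        ] [0.47077455 0.97852546 0.98632673]
wrist 64.18826652507906 [-0.06302124  0.          0.          0.          0.        ] [ 0.17766926 -0.65361996  0.38484536]
```

View pics/top0.png

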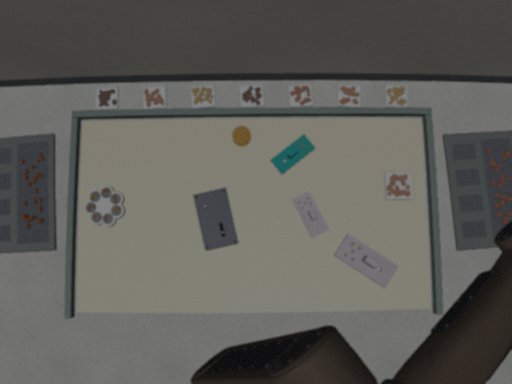

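View pics/side0.png

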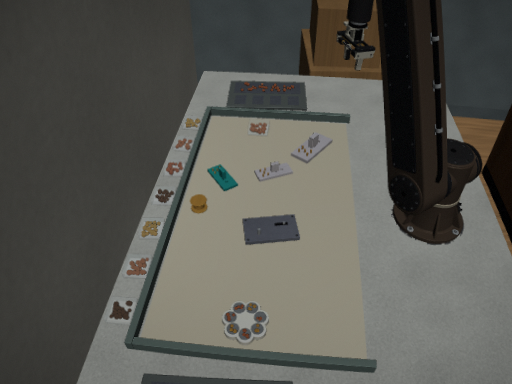

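View pics/wrist0.png

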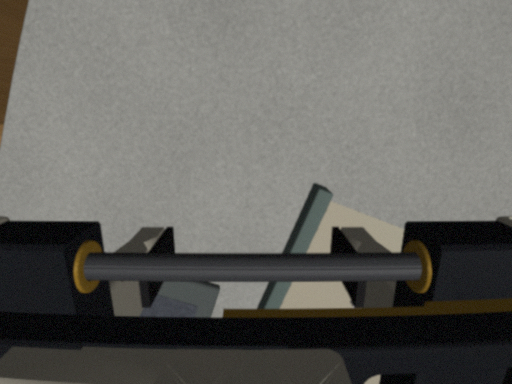

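The small grey-white plate is at about (310,214) in the top view. The larger one at (366,260) and the turquoise one at (293,154) are look-alikes. The jig base is at (215,218).

Run:
```python
from h import *
crop('top0',180,170,340,260,5,'a'); crop('side0',230,140,330,255,5,'b')
```

```text
(no output)
```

View pics/a.png

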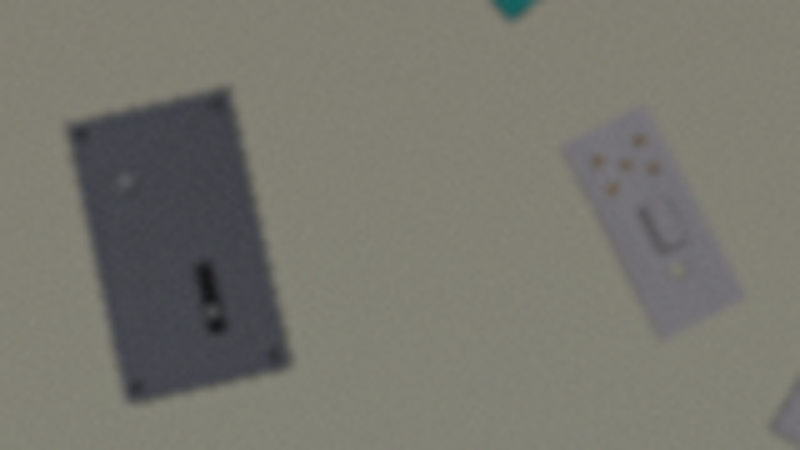

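View pics/b.png

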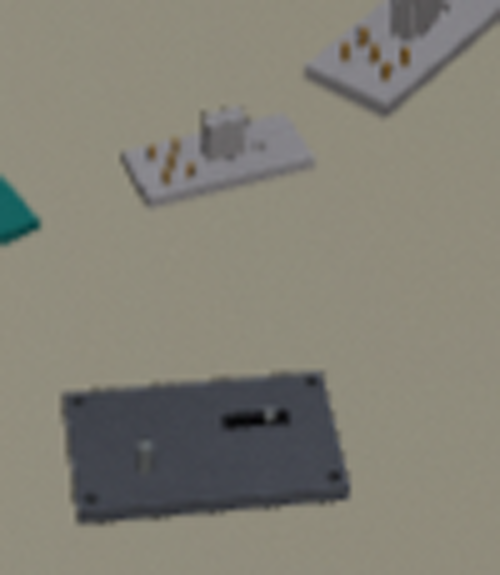

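```bash
cat > fit.py <<'E'
from h import *
from scipy.optimize import least_squares
def fit(obs, x0, zb=0.0):
    # obs: list of (tag,[(local xyz mm),(px)]...)
    def pts(v,L):
        a=np.radians(v[2]);L=np.array(L,float)/1000
        return np.c_[v[0]+L[:,0]*np.cos(a)-L[:,1]*np.sin(a), v[1]+L[:,0]*np.sin(a)+L[:,1]*np.cos(a), L[:,2]+zb]
    def res(v):
        return np.concatenate([(proj(load(t),pts(v,[m[0] for m in ms]))-np.array([m[1] for m in ms])).ravel() for t,ms in obs])
    r=least_squares(res,x0); return r.x,r.fun.reshape(-1,2)
E
python3 - <<'E'
from fit import *
A=lambda x,y:(180+x/5-.4,170+y/5-.4)
B=lambda x,y:(230+x/5-.4,140+y/5-.4)
t,s=load('top0'),load('side0')
print('top axes', proj(t,[[.4,0,0],[.5,0,0],[.4,.1,0]]).round(1).tolist())
# base: +x local -> toward post
base_t=[((85,50,14),A(68,123)),((85,-50,14),A(230,88)),((-85,-50,14),A(291,366)),((-85,50,14),A(128,403)),((40,21,36),A(122,178))]
base_s=[((85,-50,14),B(62,395)),((-85,-50,14),B(322,374)),((-85,50,14),B(349,488)),((85,50,14),B(78,515)),((40,21,36),B(143,443))]
for o in ([('top0',base_t)],[('side0',base_s)],[('top0',base_t),('side0',base_s)]):
    v,e=fit(o,[.5,.1,0]);print('base',v,e.round(1).tolist())
for L,n in ((A(208,298),'slot t'),):print(n,ray(t,L,.014))
print('dowel tip',ray(t,A(214,311),.0215),ray(s,B(270,415),.0215))
pl_t=[((65,28,10),A(563,149)),((65,-28,10),A(647,105)),((-65,-28,10),A(743,297)),((-65,28,10),A(663,338))]
pl_s=[((65,-28,10),B(123,153)),((65,28,10),B(151,204)),((-65,28,10),B(315,161)),((-65,-28,10),B(288,115))]
for o in ([('top0',pl_t)],[('side0',pl_s)],[('top0',pl_t),('side0',pl_s)]):
    v,e=fit(o,[.5,-.1,0]);print('plate',v,e.round(1).tolist())
print(ray(t,A(678,270),.01), 'hole')
E
```

```text
top axes [[252.3, 258.7], [251.9, 224.7], [218.2, 259.1]]
base [ 0.51900142  0.10744346 12.08476348] [[-0.6, -0.3], [0.1, -0.6], [0.3, 0.1], [-0.6, 0.2], [0.7, 0.6]]
base [ 0.51770017  0.11272335 12.32500454] [[-0.1, -0.2], [-0.0, -0.4], [0.3, 0.1], [-0.4, -0.4], [0.2, 0.9]]
base [ 0.51844613  0.10917106 12.18274624] [[-1.2, -0.0], [-0.6, -0.4], [-0.2, 0.2], [-1.1, 0.4], [0.1, 0.8], [-0.1, -1.1], [-0.1, -1.2], [0.1, -0.7], [-0.6, -1.3], [0.0, -0.0]]
slot t [[0.486749   0.08998638 0.014     ]]
dowel tip [[0.47867497 0.08608693 0.0215    ]] [[0.47687309 0.09395052 0.0215    ]]
plate [ 0.52884685 -0.17273721 25.96576797] [[-0.3, -0.8], [-0.4, -0.4], [0.7, 0.4], [-0.1, 0.8]]
plate [ 0.52696139 -0.16609357 26.04202034] [[0.0, 0.3], [-0.2, -0.3], [0.4, 0.0], [-0.2, 0.1]]
plate [ 0.52814943 -0.17129964 26.00137403] [[-0.8, -0.5], [-0.9, -0.1], [0.3, 0.6], [-0.5, 1.0], [-0.2, -0.7], [-0.4, -1.3], [0.2, -0.9], [-0.5, -0.8]]
[[ 0.50018848 -0.18620342  0.01      ]] hole
```

Run:
```python
from h import *
s=load('wrist0'); print(np.round(s['mount'],4)); print(s['K'])
print(ray(s,[[256,192],[256,100],[256,10],[256,210],[60,150],[450,150]],0.0))
# planned: tool above plate
def sim(tp,yaw,P):
    T=np.eye(4);T[:3,:3]=R.from_euler('xyz',[180,0,yaw],degrees=True).as_matrix();T[:3,3]=tp
    W=np.linalg.inv(T@np.array(s['mount'])); q=dict(s);q['Rm']=W[:3,:3];q['t']=W[:3,3]; return proj(q,P)
a=np.radians(26)
u=np.array([np.cos(a),np.sin(a),0]);w=np.array([-np.sin(a),np.cos(a),0]);c=np.array([.5285,-.1715,.01])
cor=[c+x*u*.065+y*w*.028 for x in(-1,1) for y in (-1,1)]+[c-.032*u]
for d in (0,.05,.1): 
  print(d,sim(c+d*u+[0,0,.16],-154,cor).round().tolist())
```

```text
[[-1.000e-03 -9.646e-01 -2.636e-01  7.060e-02]
 [ 1.000e+00 -7.000e-04 -1.000e-03  1.100e-03]
 [ 8.000e-04 -2.636e-01  9.646e-01 -1.591e-01]
 [ 0.000e+00  0.000e+00  0.000e+00  1.000e+00]]
[[306.1438574    0.         252.22806094]
 [  0.         306.1438574  195.11929654]
 [  0.           0.           1.        ]]
[[ 0.26995504 -0.61242351  0.        ]
 [ 0.16288486 -0.65416501  0.        ]
 [ 0.06964206 -0.6904603   0.        ]
 [ 0.29285242 -0.60348973  0.        ]
 [ 0.30860144 -0.86785526  0.        ]
 [ 0.12748668 -0.39928657  0.        ]]
0 [[224.0, 118.0], [279.0, 117.0], [227.0, 237.0], [276.0, 237.0], [251.0, 150.0]]
0.05 [[223.0, 65.0], [280.0, 65.0], [226.0, 194.0], [277.0, 194.0], [251.0, 100.0]]
0.1 [[222.0, 10.0], [281.0, 10.0], [224.0, 147.0], [278.0, 147.0], [251.0, 47.0]]
```

Call:
{"name": "jog_arm", "arguments": {
  "commands": [
    [10,14,0,0.5],
    [22,32,0,0.5],
    [22,32,0,0.5],
    [22,32,0,0.5],
    [22,32,0,0.5],
    [22,32,0,0.5],
    [22,32,0,0.5],
    [22,32,0,0.5],
    [22,32,0,0.5],
    [22,32,0,0.3]
  ],
  "fingers": 60
}}

```text
clock: 0.98
tool_pos: [0.4525, -0.3255, 0.2266]
orientation: [180.0, 0.0, -154.0]
force: [1.3, -0.8, -0.9]
opening: 0.0597
```

Call:
{"name": "jog_arm", "arguments": {
  "commands": [
    [22,32,-5,0],
    [22,32,-10,0],
    [22,32,-15,0],
    [22,32,-15,0],
    [16,28,-15,0],
    [8,17,-15,0],
    [0,0,0,0],
    [0,0,0,0],
    [0,0,0,0],
    [0,0,0,0]
  ]
}}

```text
clock: 1.82
tool_pos: [0.5639, -0.1551, 0.1523]
orientation: [-180.0, 0.0, -154.1]
force: [0.4, -0.3, -0.3]
opening: 0.0601
```

Run:
```python
from h import *
o=get_obs();print(o['clock'],o['tool_pos'],o['orientation'],o['opening']);s=shot('wrist','w1')
crop('w1',130,30,390,230,3,'w1c')
```

```text
1.8167 [ 0.56394231 -0.15511599  0.15227999] [-1.79968908e+02  4.65557564e-02 -1.54053751e+02] 0.06008974151084733
```

View pics/w1c.png

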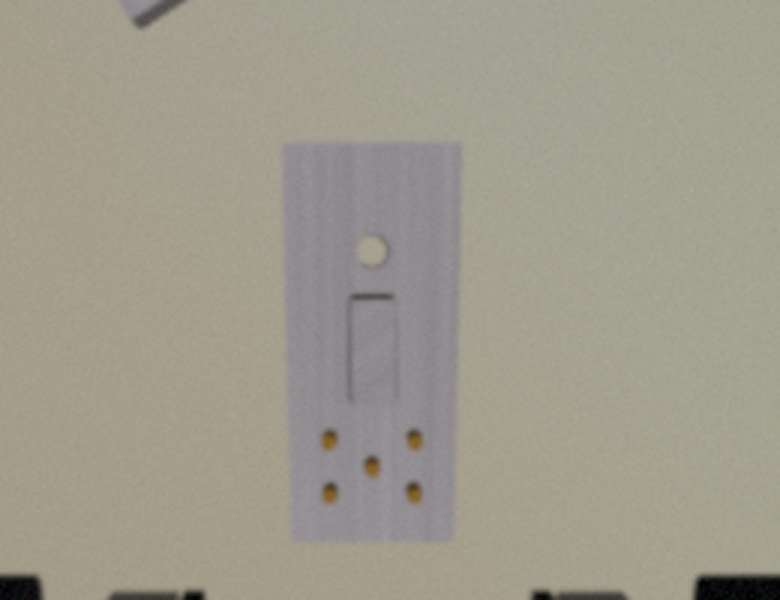

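Run:
```python
from fit import *
C=lambda x,y:(130+(x+.5)/3-.5,30+(y+.5)/3-.5)
ms=[((-65,-28,10),C(283,143)),((-65,28,10),C(461,142)),((65,-28,10),C(293,542)),((65,28,10),C(454,542)),((-32,0,10),C(371,251))]
v,e=fit([('w1',ms)],[.528,-.17,26]);print(v,e.round(1).tolist())
a=np.radians(v[2]);print('grip',v[0]-.004*np.cos(a),v[1]-.004*np.sin(a),'hole',v[0]-.032*np.cos(a),v[1]-.032*np.sin(a))
```

```text
[ 0.52976552 -0.1691502  26.1954086 ] [[-0.5, 0.1], [0.3, 0.1], [-0.3, -0.1], [0.1, -0.3], [0.4, 0.1]]
grip 0.5261763444336407 -0.1709159322073854 hole 0.5010521195206035 -0.18327608279381113
```

Call:
{"name": "jog_arm", "arguments": {
  "commands": [
    [0,15,0,-2],
    [2,35,0,-2],
    [2,35,0,-2],
    [2,35,0,-2],
    [2,35,0,-2],
    [2,35,0,-2],
    [1,35,0,-2],
    [0,30,0,0],
    [0,15,0,0],
    [0,5,0,0]
  ]
}}

```text
clock: 2.7
tool_pos: [0.5753, 0.1223, 0.1523]
orientation: [180.0, 0.1, -167.9]
force: [-1.7, -0.2, 0.4]
opening: 0.0603
```

Run:
```python
from h import *
o=get_obs();print(o['clock'],o['tool_pos'],o['orientation'],abs(o['qvel']).max());s=shot('wrist','w2')
crop('w2',130,30,390,230,3,'w2c')
```

```text
2.7 [0.57530753 0.12226245 0.15225778] [ 1.79974349e+02  8.02577670e-02 -1.67930387e+02] 3.3801258555989824
```

View pics/w2c.png

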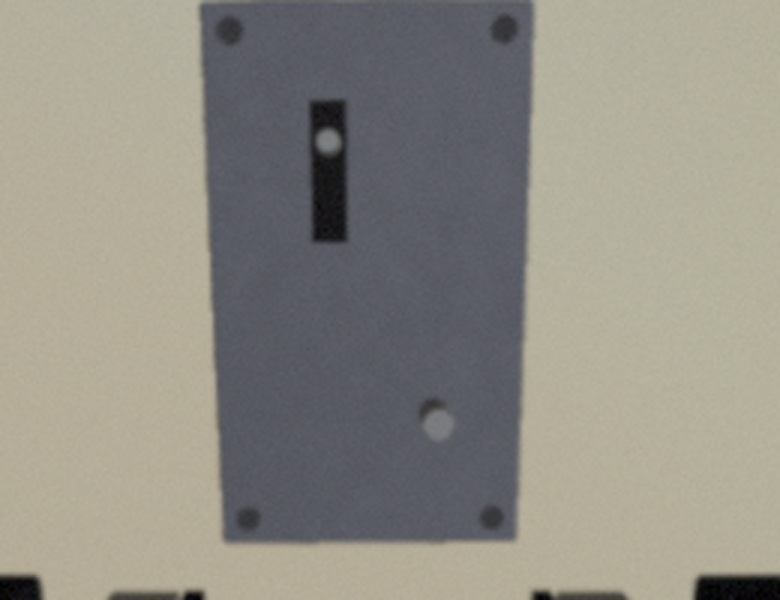

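Run:
```python
from fit import *
C=lambda x,y:(130+(x+.5)/3-.5,30+(y+.5)/3-.5)
ms=[((-85,-50,14),C(202,3)),((-85,50,14),C(533,1)),((85,-50,14),C(223,542)),((85,50,14),C(516,541)),((40,21,36),C(438,425))]
v,e=fit([('w2',ms)],[.5185,.109,12]);print(v,e.round(1).tolist())
s=load('w2');a=np.radians(v[2]);Rm=np.array([[np.cos(a),-np.sin(a)],[np.sin(a),np.cos(a)]])
for px,z in ((C(328,141),.0215),(C(328,101),.014),(C(330,241),.014),(C(438,425),.036)):
    p=ray(s,px,z)[0,:2]; print(p,(Rm.T@(p-v[:2])*1000).round(1))
```

```text
[ 0.51879267  0.1114671  12.26186979] [[-0.8, -0.7], [0.8, -0.6], [0.0, 0.7], [0.1, 0.7], [0.0, 0.2]]
[0.47851953 0.09051446] [-43.8 -11.9]
[0.46644248 0.08773761] [-56.2 -12.1]
[0.5069311  0.09659401] [-14.7 -12. ]
[0.55321119 0.14041448] [39.8 21. ]
```

Call:
{"name": "jog_arm", "arguments": {
  "commands": [
    [-3,-15,0,2],
    [-6,-35,0,2],
    [-6,-35,0,2],
    [-6,-35,0,2],
    [-6,-35,0,2],
    [-6,-35,0,2],
    [-6,-35,-5,2.1],
    [-5,-33,-15,0],
    [-4,-25,-15,0],
    [-1,-10,-10,0]
  ]
}}

```text
clock: 3.58
tool_pos: [0.5237, -0.1765, 0.1058]
orientation: [180.0, -0.0, -154.2]
force: [-0.2, 1.0, -0.5]
opening: 0.0599
```

Call:
{"name": "jog_arm", "arguments": {
  "commands": [
    [0,0,-20,0],
    [0,0,-20,0],
    [0,0,0,0],
    [0,0,0,0],
    [0,0,0,0],
    [0,0,0,0],
    [0,0,0,0],
    [0,0,0,0],
    [0,0,0,0],
    [0,0,0,0]
  ]
}}

```text
clock: 4.42
tool_pos: [0.5262, -0.1722, 0.067]
orientation: [-180.0, 0.0, -153.9]
force: [-0.2, 0.5, -0.8]
opening: 0.0601
```

Run:
```python
from h import *
o=get_obs();print(o['clock'],o['tool_pos'],o['orientation'],abs(o['qvel']).max(),o['force'],o['moment']);s=shot('wrist','w3')
crop('w3',130,130,390,330,3,'w3c')
```

```text
4.4167 [ 0.52615169 -0.17221156  0.06696368] [-1.79984782e+02  3.56673762e-02 -1.53899045e+02] 0.2292006823167144 [-0.190094    0.45694712 -0.84883811] [-0.008982    0.00361125 -0.02016672]
```

View pics/w3c.png

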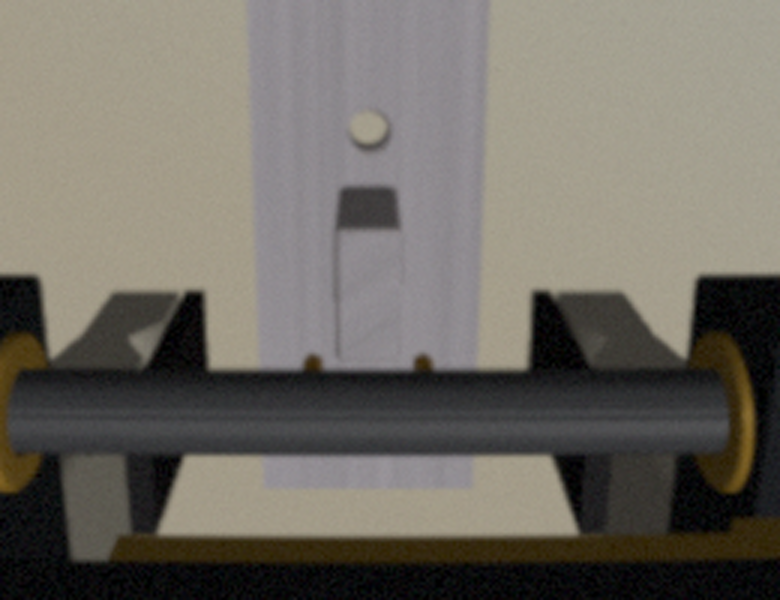

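Call:
{"name": "jog_arm", "arguments": {
  "commands": [
    [0,1,-10,0],
    [0,0,-15,0],
    [0,0,-15,0],
    [0,0,-8,0],
    [0,0,-3,0],
    [0,0,0,0],
    [0,0,0,0],
    [0,0,0,0],
    [0,0,0,0],
    [0,0,0,0]
  ]
}}

```text
clock: 5.3
tool_pos: [0.5264, -0.1714, 0.0162]
orientation: [-180.0, 0.1, -153.9]
force: [-1.0, 0.2, -0.1]
opening: 0.0601
```

Call:
{"name": "jog_arm", "arguments": {
  "commands": [
    [0,0,0,0],
    [0,0,0,0],
    [0,0,0,0],
    [0,0,0,0],
    [0,0,0,0],
    [0,0,0,0],
    [0,0,0,0],
    [0,0,0,0],
    [0,0,0,0],
    [0,0,0,0]
  ],
  "fingers": 0
}}

```text
clock: 6.13
tool_pos: [0.5259, -0.1714, 0.0155]
orientation: [-180.0, -0.0, -153.9]
force: [0.0, -0.4, -0.7]
opening: 0.0141
```

Call:
{"name": "jog_arm", "arguments": {
  "commands": [
    [0,0,3,0],
    [0,0,8,0],
    [0,0,12,0],
    [0,0,15,0],
    [0,0,15,0],
    [0,0,7,0],
    [0,0,0,0],
    [0,0,0,0],
    [0,0,0,0],
    [0,0,0,0]
  ]
}}

```text
clock: 6.97
tool_pos: [0.5252, -0.1713, 0.0746]
orientation: [180.0, -0.1, -153.9]
force: [-0.3, 0.2, -0.8]
opening: 0.0138
```

Run:
```python
from h import *
o=get_obs();print(o['clock'],o['tool_pos'],o['orientation'],abs(o['qvel']).max(),o['force'],o['moment'],o['opening']);s=shot('wrist','w4')
crop('w4',130,100,390,300,3,'w4c')
```

```text
6.9667 [ 0.52521488 -0.17130446  0.07463041] [ 1.79950928e+02 -8.22600902e-02 -1.53921532e+02] 0.2598711046449057 [-0.33156425  0.20818633 -0.84787295] [0.04906385 0.00521025 0.01899242] 0.013833842719943817
```

View pics/w4c.png

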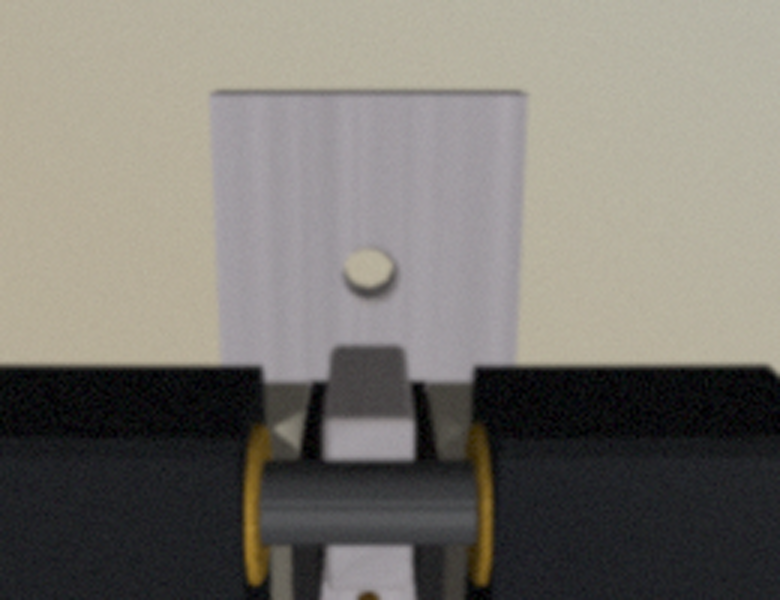

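Call:
{"name": "jog_arm", "arguments": {
  "commands": [
    [-1,8,0,-2],
    [-2,22,0,-2],
    [-2,32,0,-2],
    [-2,35,0,-2],
    [-2,35,0,-2],
    [-2,35,0,-2],
    [-2,35,0,-2],
    [-2,32,0,-2],
    [-2,22,0,-2],
    [-2,9,0,-2]
  ]
}}

```text
clock: 7.85
tool_pos: [0.5069, 0.0964, 0.0752]
orientation: [-180.0, 0.0, -173.9]
force: [-0.4, 0.5, -1.8]
opening: 0.0138
```

Call:
{"name": "jog_arm", "arguments": {
  "commands": [
    [0,0,0,0],
    [0,0,-4,0],
    [0,0,-6,0],
    [0,0,-6,0],
    [0,0,-6,0],
    [0,0,-4,0],
    [0,0,0,0],
    [0,0,0,0],
    [0,0,0,0],
    [0,0,0,0]
  ]
}}

```text
clock: 8.68
tool_pos: [0.5072, 0.0937, 0.0498]
orientation: [180.0, 0.0, -173.9]
force: [-0.4, -0.4, -2.0]
opening: 0.0141
```

Run:
```python
from h import *
s=load('w4');C=lambda x,y:(130+(x+.5)/3-.5,100+(y+.5)/3-.5)
p=ray(s,C(370,271),.0746-.0055)[0]; d=p[:2]-[.5252,-.1713];a=np.radians(-153.92)
print('hole in tool',d@[np.cos(a),np.sin(a)]*1000,d@[np.sin(a),-np.cos(a)]*1000)
o=get_obs();print(o['clock'],o['tool_pos'],o['orientation'],abs(o['qvel']).max(),o['force'],o['moment'],o['opening']);s=shot('wrist','w5')
crop('w5',130,100,390,300,3,'w5c');shot('top','t5');shot('side','s5')
crop('s5',180,160,340,270,5,'s5c')
```

```text
hole in tool 28.422759266282952 1.3701407834823767
8.6833 [0.5071798  0.09368195 0.04982088] [ 1.79990131e+02  2.82154314e-02 -1.73912052e+02] 0.16451407406010168 [-0.37261405 -0.38188519 -2.01270315] [ 0.03476674 -0.01603595  0.01257512] 0.014109355229401297
```

View pics/w5c.png

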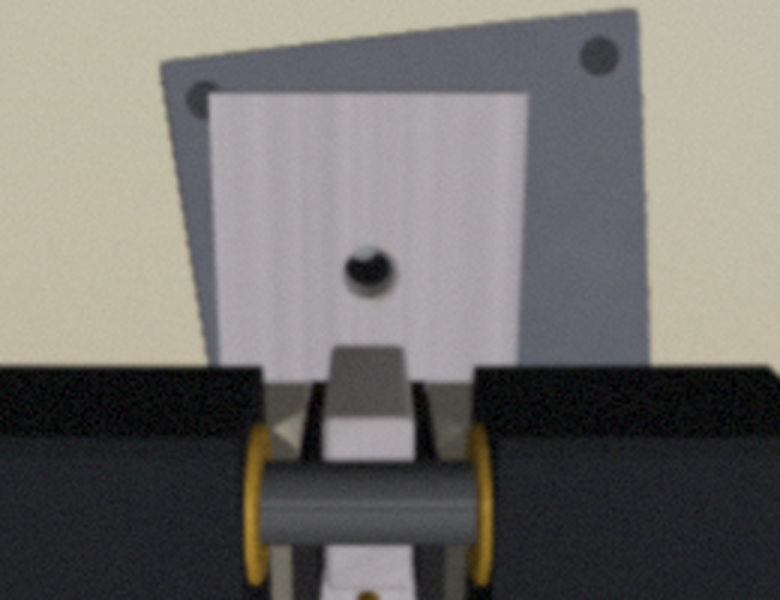

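View pics/s5c.png

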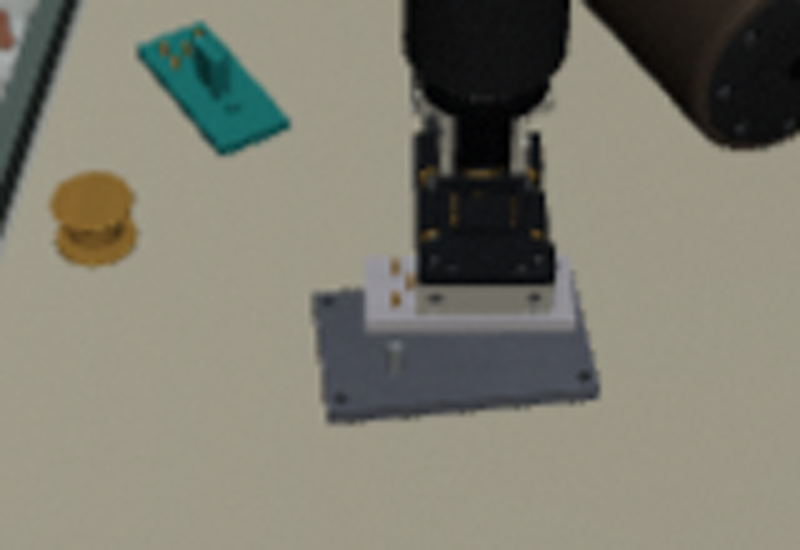

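Run:
```python
from h import *
s=load('w5');C=lambda x,y:(130+(x+.5)/3-.5,100+(y+.5)/3-.5)
p=ray(s,C(370,271),.0498-.0055)[0]; print('hole',p)
print('tip crop px',(proj(s,[[.4785,.0905,.0215],[.4785,.0905,.014],[.4745,.0905,.0215],[.4825,.0905,.0215]])-[130,100])*3)
print('visible dowel blob', ray(s,C(368,250),.0215))
# edge checks of base: upper corners
print(ray(s,[C(162,64),C(637,10)],.014), 'base yaw 12.2 expects')
a=np.radians(12.2);print([np.array([.5188,.1115])+[np.cos(a)*-.085-np.sin(a)*y,np.sin(a)*-.085+np.cos(a)*y] for y in(-.05,.05)])
```

```text
hole [0.4784023  0.09203371 0.0443    ]
tip crop px [[361.4255018  242.62431334]
 [361.62944703 235.03726763]
 [363.41981333 223.93547991]
 [359.45273882 261.11600112]]
visible dowel blob [[0.47973667 0.09180202 0.0215    ]]
[[0.44650277 0.04525789 0.014     ]
 [0.42527991 0.1416092  0.014     ]] base yaw 12.2 expects
[array([0.44628589, 0.0446666 ]), array([0.42515341, 0.14240819])]
```

Run:
```python
from h import *
crop('w5',235,170,275,210,15,'w5h')
im=cv2.imread('pics/w5h.png');cv2.imwrite('pics/w5h.png',cv2.convertScaleAbs(im,alpha=1.8))
```

```text
(no output)
```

View pics/w5h.png

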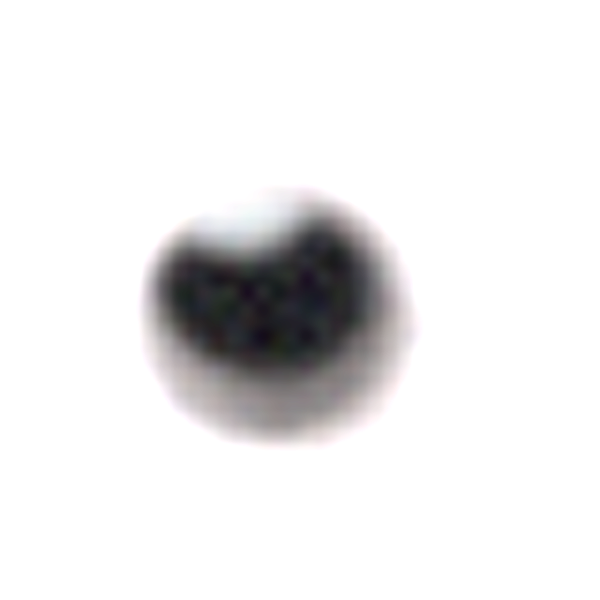

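Call:
{"name": "jog_arm", "arguments": {
  "commands": [
    [0,-1.3,0,0],
    [0,0,-2,0],
    [0,0,-3,0],
    [0,0,-3,0],
    [0,0,-1.8,0],
    [0,0,-0.5,0],
    [0,0,0,0],
    [0,0,0,0],
    [0,0,0,0],
    [0,0,0,0]
  ]
}}

```text
clock: 9.67
tool_pos: [0.507, 0.0924, 0.0394]
orientation: [180.0, 0.0, -173.9]
force: [0.8, -0.2, -2.7]
opening: 0.0141
```

Run:
```python
from h import *
o=get_obs();print(o['clock'],o['tool_pos'],o['orientation'],abs(o['qvel']).max(),o['force'],o['moment'],o['opening']);s=shot('wrist','w6')
crop('w6',235,170,275,210,15,'w6h')
im=cv2.imread('pics/w6h.png');cv2.imwrite('pics/w6h.png',cv2.convertScaleAbs(im,alpha=1.8))
```

```text
9.6667 [0.5070303  0.09239874 0.03936958] [ 1.79993617e+02  1.26346004e-02 -1.73912914e+02] 0.09908636366974731 [ 0.75612387 -0.16526727 -2.69568865] [-0.01774222 -0.0101214   0.02246439] 0.014116912889416687
```

View pics/w6h.png

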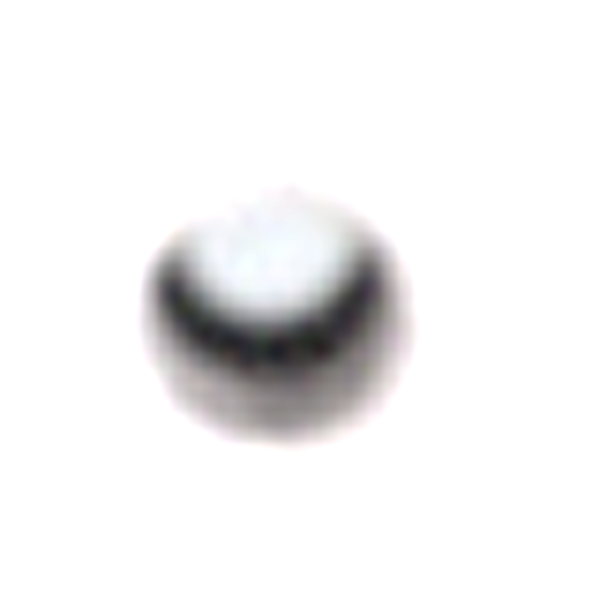

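Run:
```python
from h import *
s=load('w6')
t=np.linspace(0,2*np.pi,41)
def circ(c,r,z):
    q=(proj(s,np.c_[c[0]+r*np.cos(t),c[1]+r*np.sin(t),0*t+z])-[235,170]+.5)*15
    return q.min(0).round().tolist(),q.max(0).round().tolist()
p=ray(s,(np.array([278,315])/15+[234.5,169.5]),.0394-.0055)[0];print('hole',p)
print('top rim(11.5)',circ(p,.00575,p[2]));print('bore top',circ(p,.00475,p[2]-.001));print('under rim',circ(p,.00475,p[2]-.01))
for dx in(-.001,0,.001): print(dx,'tip',circ((.4785+dx,.0907),.003,.0215))
```

```text
hole [0.4785229  0.09079778 0.0339    ]
top rim(11.5) ([123.0, 163.0], [433.0, 464.0])
bore top ([151.0, 184.0], [405.0, 431.0])
under rim ([156.0, 132.0], [399.0, 368.0])
-0.001 tip ([202.0, 138.0], [353.0, 285.0])
0 tip ([199.0, 162.0], [351.0, 309.0])
0.001 tip ([197.0, 187.0], [348.0, 334.0])
```

Call:
{"name": "jog_arm", "arguments": {
  "commands": [
    [0,0,-1,0],
    [0,0,-1,0],
    [0,0,-0.5,0],
    [0,0,-0.5,0],
    [0,0,-0.5,0],
    [0,0,-0.5,0],
    [0,0,-0.5,0],
    [0,0,0,0],
    [0,0,0,0],
    [0,0,0,0]
  ]
}}

```text
clock: 10.55
tool_pos: [0.507, 0.0924, 0.0348]
orientation: [180.0, 0.0, -173.9]
force: [0.4, 0.2, -2.3]
opening: 0.0138
```

Call:
{"name": "jog_arm", "arguments": {
  "commands": [
    [0,0,-0.5,0],
    [0,0,-0.5,0],
    [0,0,-0.5,0],
    [0,0,-0.5,0],
    [0,0,-0.5,0],
    [0,0,-0.5,0],
    [0,0,-0.5,0],
    [0,0,0,0],
    [0,0,0,0],
    [0,0,0,0]
  ]
}}

```text
clock: 11.38
tool_pos: [0.5069, 0.0923, 0.0313]
orientation: [180.0, -0.0, -173.9]
force: [-0.5, -0.0, -2.6]
opening: 0.0139
```

Call:
{"name": "jog_arm", "arguments": {
  "commands": [
    [0,0,-0.3,0],
    [0,0,-0.3,0],
    [0,0,-0.3,0],
    [0,0,-0.2,0],
    [0,0,-0.2,0],
    [0,0,0,0],
    [0,0,0,0],
    [0,0,0,0],
    [0,0,0,0],
    [0,0,0,0]
  ]
}}

```text
clock: 12.22
tool_pos: [0.5069, 0.0924, 0.03]
orientation: [180.0, 0.0, -173.9]
force: [-0.6, 0.2, -2.2]
opening: 0.0136
```

Call:
{"name": "jog_arm", "arguments": {
  "commands": [
    [0,0,-0.2,0],
    [0,0,-0.1,0],
    [0,0,-0.1,0],
    [0,0,-0.1,0],
    [0,0,0,0],
    [0,0,0,0],
    [0,0,0,0],
    [0,0,0,0],
    [0,0,0,0],
    [0,0,0,0]
  ]
}}

```text
clock: 13.05
tool_pos: [0.5069, 0.0923, 0.0296]
orientation: [180.0, 0.0, -173.9]
force: [-1.6, -0.3, 1.7]
opening: 0.0137
```

Run:
```python
from h import *
o=get_obs();print(o['clock'],o['tool_pos'],o['orientation'],abs(o['qvel']).max(),o['force'],o['moment'],o['opening']);s=shot('wrist','w7')
crop('w7',130,100,390,300,3,'w7c');shot('side','s7');crop('s7',220,190,320,260,8,'s7c')
```

```text
13.05 [0.50693199 0.09233476 0.02956147] [ 1.79999000e+02  3.23895181e-03 -1.73910129e+02] 0.1011167515575699 [-1.60501499 -0.32385458  1.73778921] [0.01900009 0.45496873 0.01004476] 0.013707908401663678
```

View pics/w7c.png

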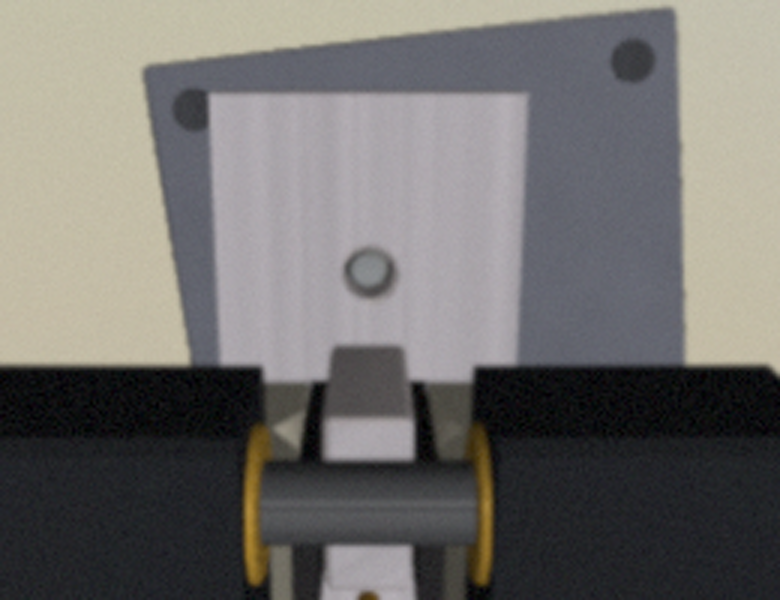

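View pics/s7c.png

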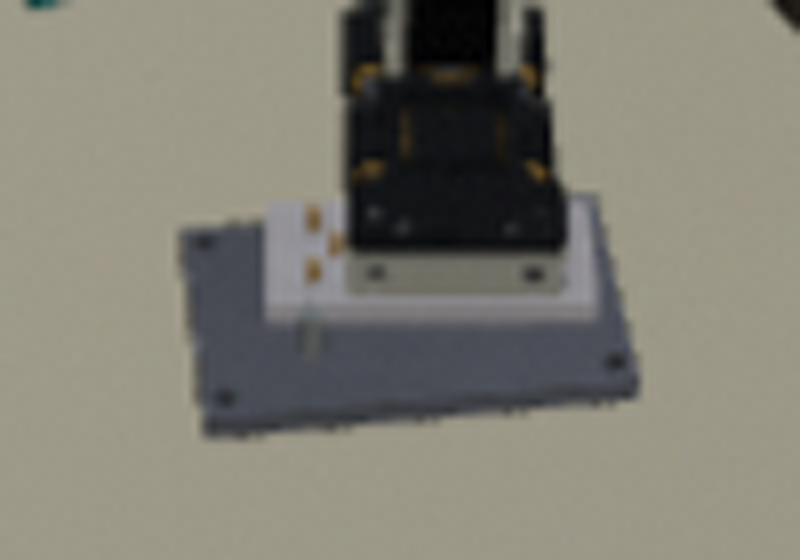

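The dowel shows inside the hole at about (370,270) in the crop. Contact came at underside z ≈ 14 mm, which means the plate is down. Next I swing it about the dowel.

Call:
{"name": "jog_arm", "arguments": {
  "commands": [
    [-0.04,0.3,0,0.6],
    [-0.04,0.3,0,0.6],
    [-0.04,0.3,0,0.6],
    [-0.04,0.3,0,0.6],
    [-0.04,0.3,0,0.6],
    [-0.05,0.3,0,0.6],
    [-0.05,0.3,0,0.6],
    [-0.05,0.3,0,0.6],
    [-0.05,0.2,0,0.4],
    [0,0,0,0]
  ]
}}

```text
clock: 13.98
tool_pos: [0.5066, 0.095, 0.0295]
orientation: [180.0, 0.0, -168.7]
force: [0.5, -0.5, 1.8]
opening: 0.0136
```

Run:
```python
from h import *
o=get_obs();print(o['clock'],o['tool_pos'],o['orientation'],abs(o['qvel']).max(),o['force'],o['moment'],o['opening'])
shot('wrist','w8');crop('w8',130,100,390,300,3,'w8c')
shot('side','s8');crop('s8',220,190,320,260,8,'s8c')
```

```text
13.9833 [0.50663902 0.09502022 0.02953542] [ 1.79997997e+02  1.24411948e-02 -1.68669076e+02] 0.8333847166859003 [ 0.5268892  -0.52696822  1.75805776] [-0.24110713 -0.06283032 -0.00024797] 0.013554105961764859
```

View pics/s8c.png

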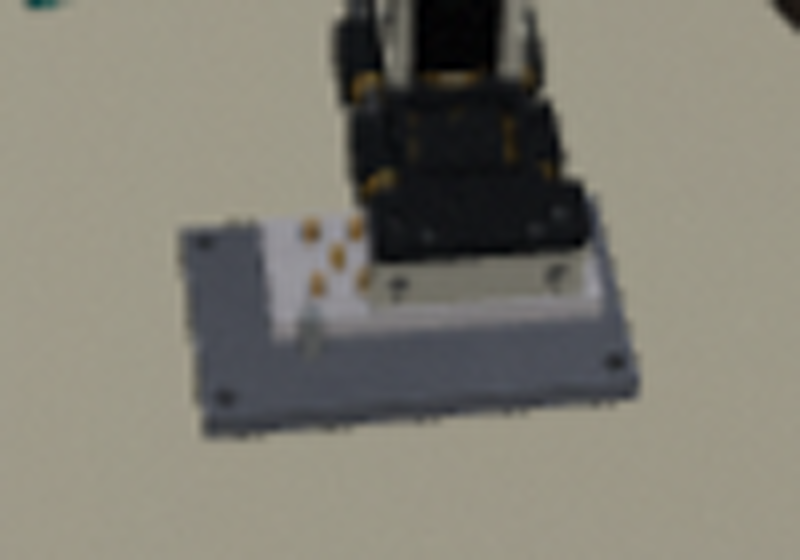

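View pics/w8c.png

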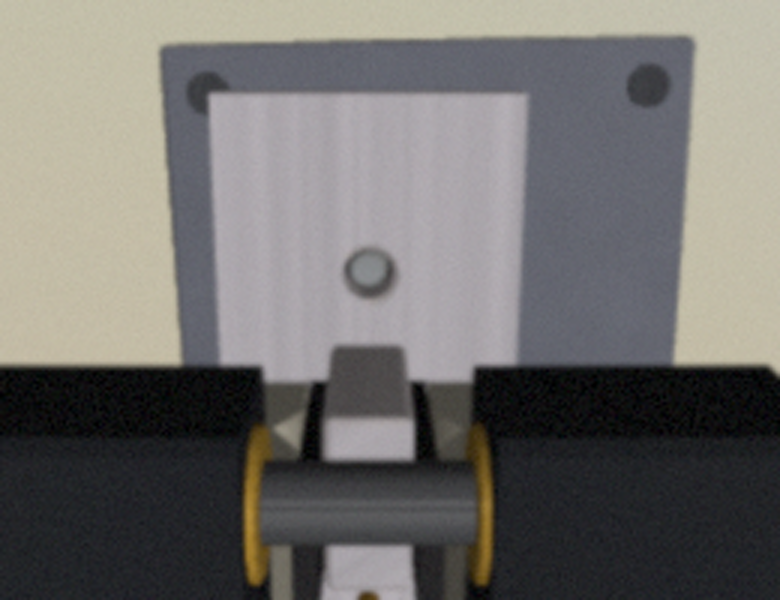

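Call:
{"name": "jog_arm", "arguments": {
  "commands": [
    [-0.02,0.1,0,0.2],
    [-0.02,0.1,0,0.2],
    [-0.01,0.05,0,0.1],
    [-0.01,0.05,0,0.1],
    [0,0,0,0],
    [0,0,0,0],
    [0,0,0,0],
    [0,0,0,0],
    [0,0,0,0],
    [0,0,0,0]
  ]
}}

```text
clock: 14.92
tool_pos: [0.5066, 0.0953, 0.0295]
orientation: [180.0, 0.0, -168.1]
force: [1.0, -1.5, 4.6]
opening: 0.0139
```

Run:
```python
from h import *
o=get_obs();print(o['clock'],o['tool_pos'],o['orientation'],o['force'],o['moment'])
```

```text
14.9167 [0.50656056 0.09525347 0.02954215] [ 1.79999583e+02  9.59506584e-03 -1.68111311e+02] [ 0.98566242 -1.52618908  4.64195886] [-0.58123652 -0.25442987 -0.0439848 ]
```

Call:
{"name": "jog_arm", "arguments": {
  "commands": [
    [0,0,0.1,0],
    [-0.01,0.05,0,0.1],
    [-0.01,0.05,0,0.1],
    [-0.01,0.05,0,0.1],
    [0,0,0,0],
    [0,0,0,0],
    [0,0,0,0],
    [0,0,0,0],
    [0,0,0,0],
    [0,0,0,0]
  ]
}}

```text
clock: 15.75
tool_pos: [0.5064, 0.0954, 0.0295]
orientation: [180.0, -0.0, -167.8]
force: [1.3, -1.4, 2.1]
opening: 0.0138
```

Run:
```python
from h import *
o=get_obs();print(o['clock'],o['tool_pos'],o['orientation'],o['force'],o['moment'])
```

```text
15.75 [0.50643419 0.09538437 0.02953184] [ 1.79998125e+02 -5.96176848e-04 -1.67814632e+02] [ 1.25528567 -1.40923775  2.14689275] [-0.35804374 -0.41024257 -0.07921466]
```

Call:
{"name": "jog_arm", "arguments": {
  "commands": [
    [-0.01,0.05,0,0.1],
    [-0.01,0.05,0,0.1],
    [-0.01,0.05,0,0.1],
    [0,0,0,0],
    [0,0,0,0],
    [0,0,0,0],
    [0,0,0,0],
    [0,0,0,0],
    [0,0,0,0],
    [0,0,0,0]
  ]
}}

```text
clock: 16.58
tool_pos: [0.5064, 0.0955, 0.0295]
orientation: [-180.0, -0.0, -167.5]
force: [1.1, -1.8, 2.5]
opening: 0.0142
```

Run:
```python
from h import *
o=get_obs();print(o['clock'],o['tool_pos'],o['orientation'],o['force'],o['moment'])
```

```text
16.5833 [0.50636314 0.09550643 0.02953079] [-1.79998414e+02 -6.70636960e-03 -1.67513857e+02] [ 1.12126094 -1.83771242  2.47080787] [-0.52332099 -0.40865303 -0.16134087]
```

Call:
{"name": "jog_arm", "arguments": {
  "commands": [
    [-0.01,0.05,0,0.1],
    [-0.01,0.05,0,0.1],
    [-0.01,0.05,0,0.1],
    [-0.01,0.05,0,0.1],
    [0,0,0,0],
    [0,0,0,0],
    [0,0,0,0],
    [0,0,0,0],
    [0,0,0,0],
    [0,0,0,0]
  ]
}}

```text
clock: 17.42
tool_pos: [0.5064, 0.0955, 0.0295]
orientation: [-180.0, -0.0, -167.1]
force: [3.3, -3.9, 1.0]
opening: 0.0139
```

Run:
```python
from h import *
o=get_obs();print(o['clock'],o['tool_pos'],o['orientation'],o['force'],o['moment'])
s=shot('wrist','w9');crop('w9',130,100,390,300,3,'w9c')
shot('side','s9');crop('s9',220,190,320,260,8,'s9c');shot('top','t9');crop('t9',180,170,260,260,6,'t9c')
```

```text
17.4167 [0.50638779 0.09553911 0.0295422 ] [-1.7998872e+02 -7.1456031e-03 -1.6712242e+02] [ 3.26892078 -3.8805391   0.98129892] [-1.63610877 -1.02862263 -0.3614421 ]
```

View pics/w9c.png

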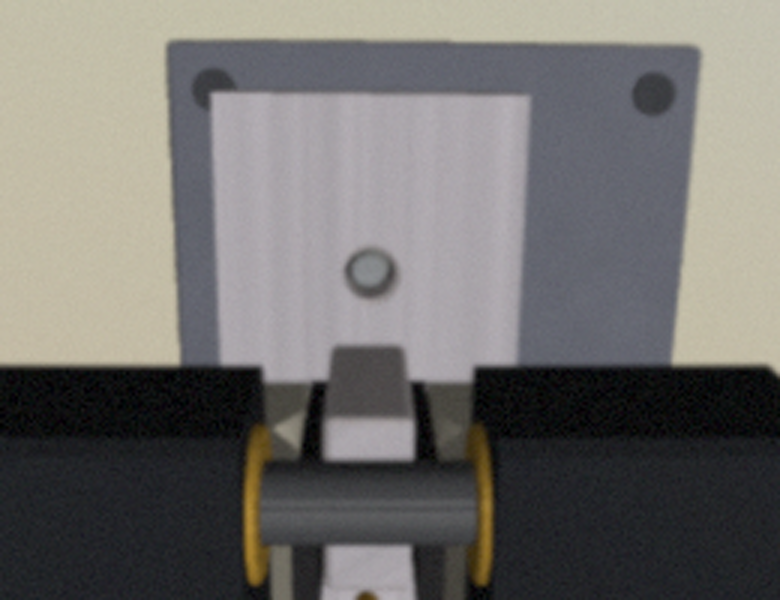

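View pics/s9c.png

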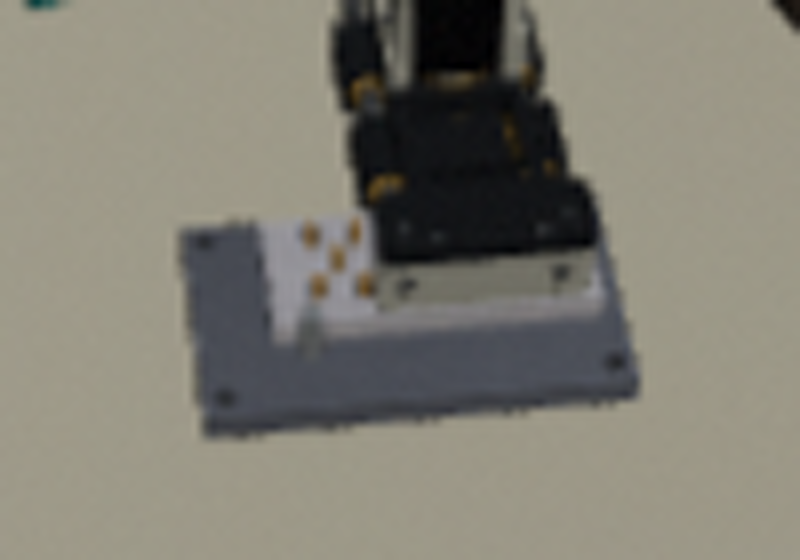

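Call:
{"name": "jog_arm", "arguments": {
  "commands": [
    [0,0,0,0],
    [0,0,0,0],
    [0,0,0,0],
    [0,0,0,0],
    [0,0,0,0],
    [0,0,0,0],
    [0,0,0,0],
    [0,0,0,0],
    [0,0,0,0],
    [0,0,0,0]
  ],
  "fingers": 20
}}

```text
clock: 18.4
tool_pos: [0.5064, 0.0957, 0.0296]
orientation: [180.0, 0.0, -167.1]
force: [0.2, 0.8, 0.6]
opening: 0.0197
```

Run:
```python
from h import *
o=get_obs();print(o['clock'],o['tool_pos'],o['orientation'],o['force'],o['moment'],o['opening'])
s=shot('wrist','w10');crop('w10',130,100,390,300,3,'w10c')
```

```text
18.4 [0.50639084 0.09573451 0.029571  ] [ 1.79998385e+02  3.27756417e-03 -1.67110814e+02] [0.23422108 0.80253649 0.59912433] [ 0.00962504 -0.0189807  -0.03981123] 0.019733090920709913
```

View pics/w10c.png

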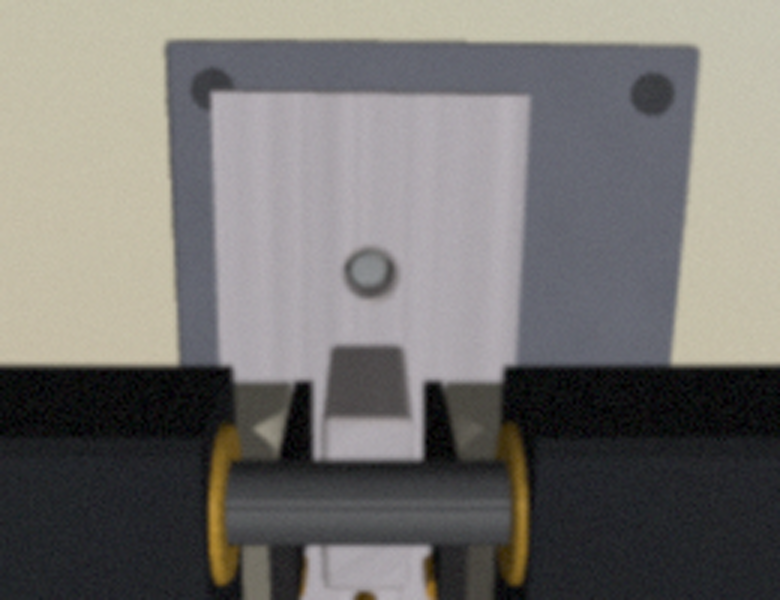

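Call:
{"name": "jog_arm", "arguments": {
  "commands": [
    [0,0,0,0],
    [0,0,0,0],
    [0,0,0,0],
    [0,0,0,0],
    [0,0,3,0],
    [0,0,6,0],
    [0,0,10,0],
    [0,0,15,0],
    [0,0,15,0],
    [0,0,10,0]
  ],
  "fingers": 34
}}

```text
clock: 19.28
tool_pos: [0.5071, 0.096, 0.0909]
orientation: [180.0, 0.1, -167.1]
force: [-0.3, -0.6, -0.2]
opening: 0.0339
```

Call:
{"name": "jog_arm", "arguments": {
  "commands": [
    [6,1,15,0],
    [12,3,15,0],
    [12,3,15,0],
    [12,3,15,0],
    [10,2,4,0],
    [6,1,0,0],
    [0,0,0,0],
    [0,0,0,0],
    [0,0,0,0],
    [0,0,0,0]
  ]
}}

```text
clock: 20.12
tool_pos: [0.5635, 0.1084, 0.152]
orientation: [-180.0, -0.1, -167.1]
force: [-0.3, 0.1, 0.4]
opening: 0.0341
```

Run:
```python
from h import *
o=get_obs();print(o['clock'],o['tool_pos'],o['orientation'],o['force'],o['opening'])
s=shot('wrist','w11');crop('w11',130,30,390,230,3,'w11c')
shot('side','s11');crop('s11',220,190,320,260,8,'s11c');shot('top','t11')
```

```text
20.1167 [0.56352353 0.10842343 0.15204495] [-1.79989874e+02 -6.89061919e-02 -1.67115450e+02] [-0.29719066  0.07508086  0.36192276] 0.03410789803388524
```

View pics/w11c.png

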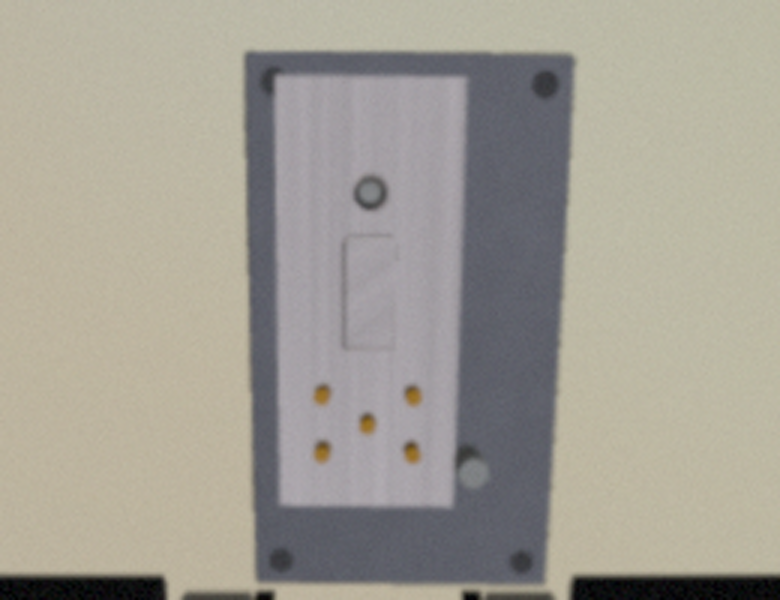

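View pics/s11c.png

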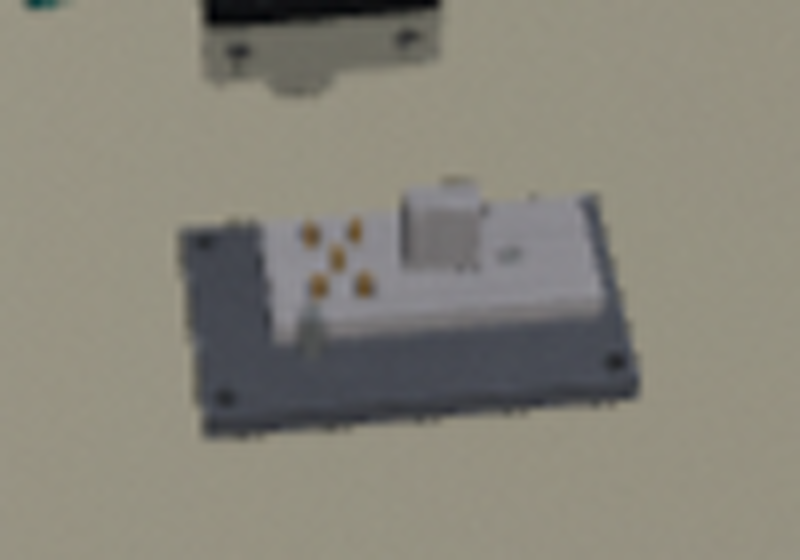

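Run:
```python
from fit import *
C=lambda x,y:(130+(x+.5)/3-.5,30+(y+.5)/3-.5)
b=[((-85,-50,14),C(246,53)),((-85,50,14),C(574,56)),((85,-50,14),C(257,581)),((85,50,14),C(545,582)),((40,21,36),C(473,471))]
v,e=fit([('w11',b)],[.5185,.109,12]);print(v,e.round(1).tolist())
p=[((-65,-28,10),C(274,75)),((-65,28,10),C(468,76)),((65,-28,10),C(279,506)),((65,28,10),C(453,507)),((-32,0,10),C(370,193))]
w,e=fit([('w11',p)],[.5,.1,12],zb=.014);print(w,e.round(1).tolist())
a=np.radians(w[2]);M=lambda a:np.array([[np.cos(a),-np.sin(a)],[np.sin(a),np.cos(a)]])
hole=w[:2]+M(a)@[-.032,0];print('hole',hole)
ps=v[:2]+M(np.radians(v[2]))@[.040,.021]; q=M(a).T@(ps-w[:2])*1000;print('post in plate frame',q,'gap',q[1]-5-28)
s=load('w11');p2=ray(s,[C(473,471)],.036)[0,:2];q=M(a).T@(p2-w[:2])*1000;print('post top direct',q,'gap',q[1]-33)
print('height check: free z');
r=least_squares(lambda x:fit([('w11',p)],w,zb=x[0])[1].ravel(),[.014],diff_step=.05);print(r.x)
crop('w11',265,165,305,205,15,'w11h')
im=cv2.imread('pics/w11h.png');cv2.imwrite('pics/w11h.png',cv2.convertScaleAbs(im,alpha=1.3))
```

```text
[ 0.51839966  0.1114229  12.42847048] [[-0.8, -0.9], [0.6, -0.8], [-0.3, 0.7], [0.2, 1.0], [0.3, 0.6]]
[ 0.51020813  0.09741181 12.21651355] [[0.3, 0.1], [-0.4, 0.5], [0.4, -0.6], [-0.2, -0.3], [-0.1, 0.1]]
hole [0.47893277 0.09064041]
post in plate frame [50.89290669 33.10825103] gap 0.10825102733809189
post top direct [50.32060372 32.79284441] gap -0.20715559283470952
height check: free z
[0.01587745]
```

View pics/w11h.png

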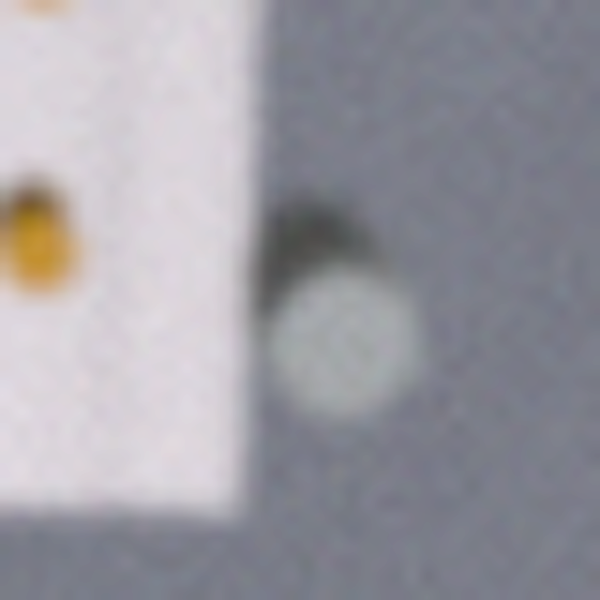

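Run:
```python
from h import *
a,b=load('top0')['image'].astype(int),load('t11')['image'].astype(int)
for n,(x,y) in dict(spool=(241,136),dish=(105,206),box=(398,185),turq=(293,154),big=(366,260)).items():
    print(n,abs(a[y-20:y+20,x-25:x+25]-b[y-20:y+20,x-25:x+25]).mean().round(2))
o=get_obs();print(o['clock'],o['tool_pos'],o['force'])
```

```text
spool 21.25
dish 42.82
box 21.66
turq 19.25
big 21.45
20.2667 [0.56395028 0.10862073 0.15239202] [-0.66263687  0.10938428  0.34778488]
```

View pics/t11.png

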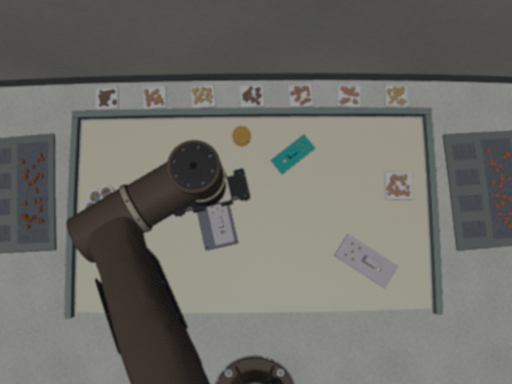

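View pics/s11.png

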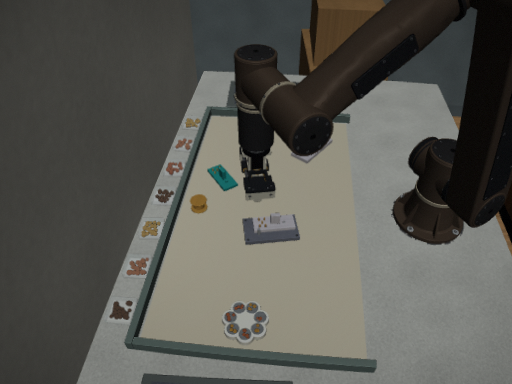

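The dish (245,321), the spool (199,203) and the turquoise plate (222,177) sit at the same pixels as in the first side view. The bead box matches in the top view at (398,185). The arm is well clear of everything.

```bash
python3 -c "
from h import *
print(close_job())"
```

```text
the job is handed in; nothing more can be done
None
```

The jig is set up: the plate is seated on the dowel, swung against the stop post and released. I handed the job in at about 20 s on the robot's clock. No verdict was reported.

**What I did:** I gripped the small grey plate by its block and lowered it onto the dowel about 6° off the final angle. It dropped on directly, with no searching needed. Pressing stayed light, at about 7 N at most while down on the base. I swung it until the sideways force and twist rose clearly at the post (about 5 N), then opened the fingers and lifted straight off.

**Last checks:**
- **Dowel:** it shows inside the hole in the final pictures. When the plate touched down, the gripper height put its underside at 14 mm, the base's top.
- **Post:** the measured gap is 0.1 mm one way and -0.2 mm the other, so zero within measuring error.
- **Angle:** the plate sits at 12.2°; the base measured 12.3° before the plate went on and 12.4° afterwards.
- **Bystanders:** the bead box, spool and dish look unmoved by eye. The arm hid part of the dish in the top view, so I checked it in the side view. My automatic picture comparison was no use here because the lighting changed and the arm was in the picture.

**One disagreement:** a height fit from the last picture gave 15.9 mm for the plate's underside instead of 14 mm. I put this down to that fit being weak in height and relied on the contact height instead.

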